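# Carry on the alternating taper-shim pile

### The arm

A 6-joint arm with a two-finger parallel gripper is mounted at the origin on a cart in front of the work surface, level with it; the furniture and walls round the work are solid. World frame = base frame: x ahead of the robot, y to its left, z up, the work surface at z = 0. Lengths are in mm, angles in rad, forces in N, time in s.
With the tool pointing down it reaches from about 350 to 775 mm from the base axis. Payload 5.5 kg.
Tool frame: the origin (TCP) lies on the centre line of the jaws, within the pads' length; the fingertips stand 19 mm ahead of it and the grasp point (between the pads) is the TCP; x points along the fingers, z is the direction in which the jaws open and shut, and the axes are right-handed (so a half turn about x gives the same grasp; the last joint's range is limited). The gripper opens to 85 mm and grips with 20 to 120 N. Pads are 22 mm wide; open, the fingers measure 114 mm over their backs; the gripper's body (76 mm by 85 mm) begins 54 mm behind the grasp point. The pads swing forward as they close: fully open they stand 13 mm farther back than shut.
Start: joints at [-1.258, 0.313, 0.046, 1.304, 0, 1.431], TCP at [251.555, -517.097, 250.323] pointing down, gripper open.
Joint ranges: [-2.76, 2.76], [-0.86, 1.69], [-1.03, 1.26], [-2.2, 2.34], [-1.47, 1.5], [-3.14, 3.14]. Speed limits (rad/s): [2.57, 2.57, 3.14, 3.14, 3.14, 3.14].

### API

Orientations are given as a rotation vector (axis times angle).
In Python, from rig import robot gives the robot as it stands. The module is installed in compiled form; this text tells all that it offers.
- The arm moves only by the tool play_rows, never from a script. Its argument "rows" is text: rows parted by semicolons, each of 7 numbers parted by spaces: the finger opening in cm, from 0 to 8.54, then the shift along the tool's x, y, z in cm, then the turn, a rotation vector about the tool's x, y, z in rad. A call has 1 to 5 rows; each row shifts and turns the commanded pose from where the row before left it, along the tool's axes as they then stand; what a row does not reach is not made up. A row lasts 1/10 s, in which the tool goes at most 50 mm and 8.59 degrees, less where a joint would pass 70% of its speed; a pose out of reach is approached as far as the arm can. A call is refused whole if a number of a shift passes 5 or a number of a turn 0.15, either way. A call with a gripper value outside its range is refused whole. The fingers move at their own pace and stop on an object; "force" is the grip in N (left out, the last holds). Time passes only in rows, so rows that do not move let the fingers close. It gives the time, the measured TCP pose, the force and the opening at its end, in the units of the state.
- robot.get_state(): the state, without advancing time (a new reading comes with each control period).
- robot.get_image(name): name is "side" or "top"; returns the picture (400x640x3 uint8, red, green, blue); there is no depth.
- robot.get_calibration(name): a dict with "intrinsics" (3x3 intrinsics, pixels), "origin" and "orientation" of the camera in the world. Camera axes: x right, y down, z forward; pixel columns grow to the right and rows downward; lengths in mm; the calibration is good to about 2 mm. A picture is of the moment at which its call begins. get_calibration takes no time and is no camera call.
- robot.close_job(): hands the job in, once; it reports no verdict.
The state is a dict: "t": time; "joints": joint angles; "dq": joint speeds; "effort": joint torques, N m; "eef_pos": TCP position; "tcp_rot": TCP orientation; "contact_force": force on the tool from outside, world axes, zero at the start; "torque": the same for the moment, N m; "finger_gap": finger opening in mm.
Only numpy, scipy, OpenCV 4.12 (cv2) and the standard library are available. Lean on these libraries where they do the work, as an engineer would, in place of code of your own. Each camera call takes 0.05 s, during which the arm holds its last target. There are 200 camera calls.

### The job

Finish the packing pile on the threaded stud with the two tapered shims from the sloping rack: the orange one next, then the blue one on top. Each must straddle the stud with its slot, lie on its flat underside squarely in line with the pile, and have its thick end (painted white) opposite the thick end of the shim right below it, so that the top finishes level. Leave the jar, tape measure, sanding block and screw tub where they are.

Things in the scene. Friction and masses are not known exactly. Their poses are not given: they have to be found in the camera images.
- orange_grip (a point): Orange U-shaped taper shim, 120 x 50 mm, 0.12 kg: 32 mm thick at the solid end (end face white), 14 mm at the forked end; top slopes 8.5 deg to the flat underside. Point to pinch across the 50 mm width: centre line, 28 mm from mid-length to the thick end, 13.6 mm above underside (half-way up). x: towards thick end, y: across, z: from flat underside to sloping top.
- orange_mid (a point): Orange shim at mid-length, centre line, 11.5 mm above underside (half-way up); it lies in the slot and comes on the stud's axis. Slot 20 mm wide, open at the thin end, ends 10 mm past this point towards the thick end. Starts underside down on the rack, thick end uphill. x: towards thick end, y: across, z: from flat underside to sloping top.
- blue_grip (a point): Blue U-shaped taper shim, 120 x 50 mm, 0.12 kg: 32 mm thick at the solid end (end face white), 14 mm at the forked end; top slopes 8.5 deg to the flat underside. Point to pinch across the 50 mm width: centre line, 28 mm from mid-length to the thick end, 13.6 mm above underside (half-way up). x: towards thick end, y: across, z: from flat underside to sloping top.
- blue_mid (a point): Blue shim at mid-length, centre line, 11.5 mm above underside (half-way up); it lies in the slot and comes on the stud's axis. Slot 20 mm wide, open at the thin end, ends 10 mm past this point towards the thick end. Starts underside down on the rack, thick end downhill. x: towards thick end, y: across, z: from flat underside to sloping top.
- pile_top (a point): On the stud's axis at the level top face of the pile as it stands, 74 mm above the bench. Upright stud, 12 mm across, stands 54 mm above this point. Axes: y along the pile, x across, z up; +y points to the robot's left within 20 deg. Orange will lie flat here; blue on orange's slope (at the stud 23 mm higher), its underside tilted 8.5 deg and its top level.
- pile: Fixed packing pile: plywood board 100 x 170 x 28 mm with two wooden shims (dark below, pale above) of the same shape as the loose ones on a threaded stud. Origin on the bench on the stud's axis; y along the pile. Lower wooden shim: thick end at +y; upper one: thick end at -y.
- rack: Fixed wooden rack, 250 mm wide, its flat surface sloped 26 deg, rising along its +x, away from the robot; origin on the bench under its middle. A 10 mm lip at the low edge holds the shims. The shims lie side by side, long axis up the slope, about 130 mm apart (either may be on the left), nothing between or beside them.
- jar: Glass jar with a teal lid, 60 x 109 mm, origin at the centre of its underside. Bystander.
- tape: Yellow tape measure, 61 x 76 x 66 mm, origin at the centre of its underside. Bystander.
- sandblock: Brown cork sanding block, 110 x 65 x 32 mm, origin at the centre of its underside. Bystander.
- tub: Clear tub of screws with a red lid, 85 x 85 x 64 mm, origin at the centre of its underside. Bystander.
Things that resemble listed ones, but are neither listed nor needed, are in the scene too. What is shaped like the part that bears orange_grip but turquoise is not meant.

How it is judged:
By the outcome, as a careful person would: the job done as asked, in the order asked, and still so for the second after the job is handed in, with the robot touching nothing.
It also fails if it takes over 53 s, if anything falls off the work surface, if the arm or the gripper's body presses on something with over 40 N, if the wrist force passes 120 N, or if a joint passes its speed limit or range.

## Working session

There is one attempt and no reset: what is moved stays moved. The work goes in short steps, Python scripts to look and compute and a tool call to move; the robot and the scene stay as the last step left them, time stands still between calls to the robot, and variables do not carry over. Pictures are saved under pics/ and viewed, about 8 in all and at most 12, crops included, and the job is handed in when it is done.

Besides the shell and the picture viewer there is one more tool, called after "Call:" as name(argument=value, ...), one argument or row to a line, values as JSON. play_rows: Moves the arm, as the interface text tells. Its arguments: {"type":"object","properties":{"rows":{"type":"string"},"force":{"type":"number"}},"required":["rows"]}

```bash
mkdir -p pics; cat > h.py <<'E'
import numpy as np,cv2
from rig import robot
from scipy.spatial.transform import Rotation as R
def snap(n,f,crop=None,s=1):
    im=cv2.cvtColor(robot.get_image(n),cv2.COLOR_RGB2BGR); cv2.imwrite(f'pics/{f}_full.png',im)
    if crop: x0,y0,x1,y1=crop; im=cv2.resize(im[y0:y1,x0:x1],None,fx=s,fy=s,interpolation=cv2.INTER_CUBIC)
    cv2.imwrite(f'pics/{f}.png',im)
def cam(n):
    c=robot.get_calibration(n); o=np.array(c['orientation'])
    M=o if o.shape==(3,3) else (R.from_rotvec(o).as_matrix() if o.shape==(3,) else None)
    return np.array(c['intrinsics']),np.array(c['origin']),M
def ray(n,u,v):
    K,o,M=cam(n); d=M@np.linalg.inv(K)@[u,v,1]; return o,d/np.linalg.norm(d)
def onz(n,u,v,z):
    o,d=ray(n,u,v); return o+d*(z-o[2])/d[2]
def onplane(n,u,v,p,nn):
    o,d=ray(n,u,v); return o+d*(np.dot(np.subtract(p,o),nn)/np.dot(d,nn))
def tri(u1,u2):
    o1,d1=ray('top',*u1);o2,d2=ray('side',*u2)
    A=np.stack([d1,-d2],1);t=np.linalg.lstsq(A,o2-o1,rcond=None)[0]
    a,b=o1+d1*t[0],o2+d2*t[1]; return (a+b)/2,np.linalg.norm(a-b)
def proj(n,p):
    K,o,M=cam(n); q=K@(M.T@(np.asarray(p,float)-o)); return q[:2]/q[2]
E
python3 - <<'E'
from h import *
snap('top','t0');snap('side','s0')
for n in('top','side'): print(robot.get_calibration(n))
print(robot.get_state())
E
```

```text
{'intrinsics': array([[445.99789294,   0.        , 322.50715278],
       [  0.        , 445.99789294, 209.38896939],
       [  0.        ,   0.        ,   1.        ]]), 'origin': array([ 400.81505097,   62.85058529, 1327.61472766]), 'orientation': array([-2.20715958,  2.14449198, -0.14673465])}
{'intrinsics': array([[480.56499646,   0.        , 319.86552092],
       [  0.        , 480.56499646, 191.55773801],
       [  0.        ,   0.        ,   1.        ]]), 'origin': array([ 375.51934588, 1031.43056559,  729.6838847 ]), 'orientation': array([-0.22581215,  2.69628363, -1.44660279])}
{'t': 0.1, 'joints': array([-1.25761700e+00,  3.13909608e-01,  4.50895258e-02,  1.30359832e+00,
       -1.06727509e-05,  1.43115909e+00]), 'dq': array([ 0.0001532 , -0.00116608,  0.00186278, -0.00050077,  0.00014052,
       -0.00176309]), 'effort': array([ 1.61166361e-03, -4.81728637e+01,  2.99242616e+01,  1.28235959e-02,
       -5.63529818e-05, -7.95766312e-06]), 'eef_pos': array([ 251.39941379, -516.65654158,  249.50569105]), 'tcp_rot': array([ 0.87053148,  1.39130803, -0.86883404]), 'contact_force': array([-1.02087469,  0.83004052, -0.47132184]), 'torque': array([-0.04152526, -0.0324536 , -0.00409359]), 'finger_gap': 85.64706637592758}
```

View pics/t0.png

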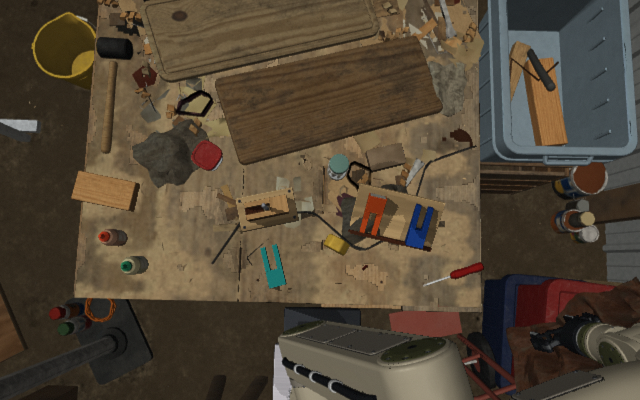

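View pics/s0.png

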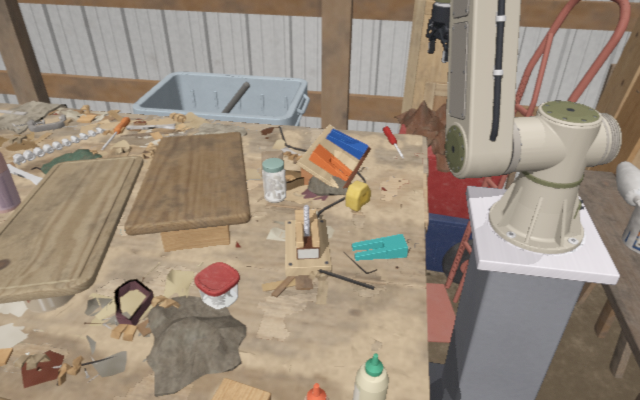

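```bash
python3 - <<'E'
from h import *
t=cv2.imread('pics/t0.png');s=cv2.imread('pics/s0.png')
f=lambda im,x0,y0,x1,y1,k:cv2.resize(im[y0:y1,x0:x1],None,fx=k,fy=k,interpolation=cv2.INTER_CUBIC)
def grid(im,x0,y0,k):
    for u in range(0,im.shape[1]//k,10):
        cv2.line(im,(u*k,0),(u*k,6),(0,255,0),1);cv2.putText(im,str(x0+u),(u*k,16),0,.35,(0,255,0),1)
    for v in range(0,im.shape[0]//k,10):
        cv2.line(im,(0,v*k),(6,v*k),(0,255,0),1);cv2.putText(im,str(y0+v),(8,v*k+4),0,.35,(0,255,0),1)
    return im
a=grid(f(t,345,180,445,255,8),345,180,8); cv2.imwrite('pics/rack.png',a)
b=grid(f(t,230,180,310,230,5),230,180,5); c=grid(f(s,275,200,355,270,5),275,200,5)
d=grid(f(s,295,120,375,190,5),295,120,5)
o=np.zeros((600,800,3),np.uint8);o[:250,:400]=b;o[:350,400:]=c;o[250:600,:400]=d
cv2.imwrite('pics/mix.png',o)
E
```

```text
(no output)
```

View pics/rack.png

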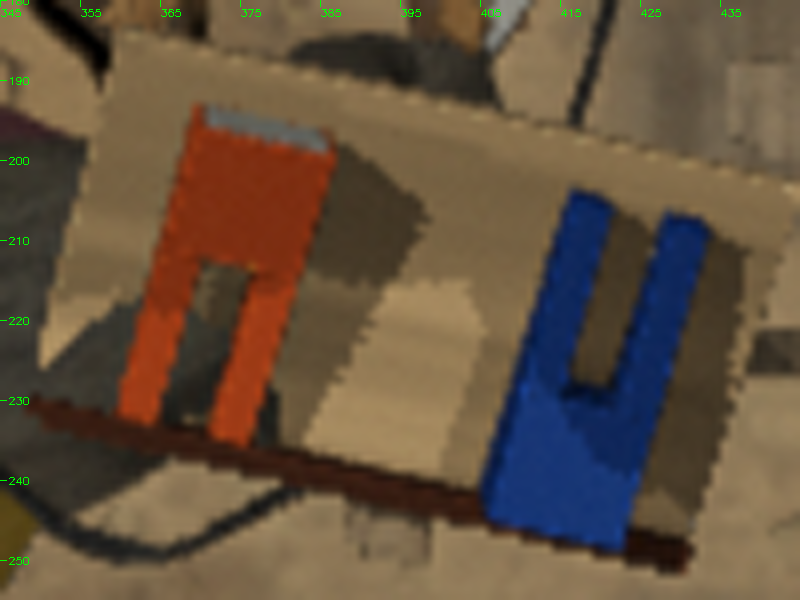

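View pics/mix.png

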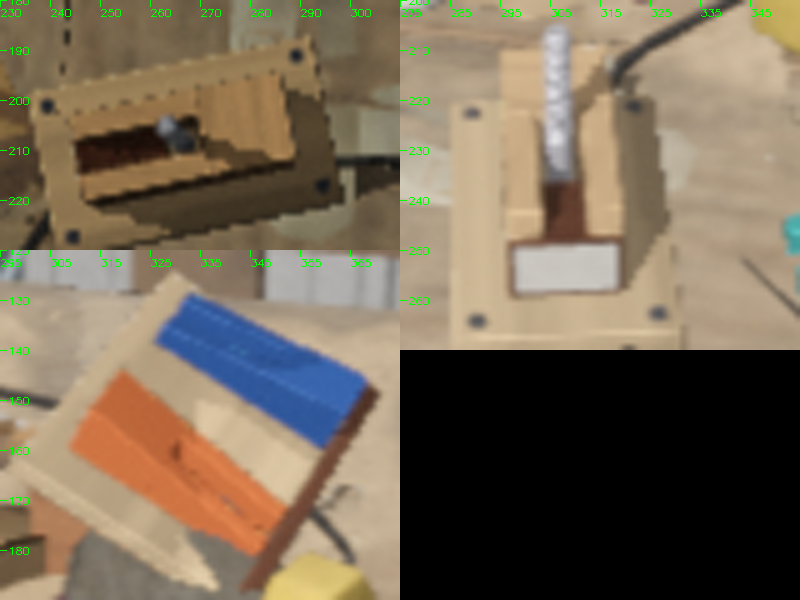

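```bash
cat > fit.py <<'E'
from h import *
from scipy.optimize import minimize,least_squares
# U shim polygon (local x to thick end, y across); height at x
U=[(60,-25),(60,25),(-60,25),(-60,10),(10,10),(10,-10),(-60,-10),(-60,-25)]
H=lambda x:23+x*18/120
def faces():
    n=len(U);top=[(x,y,H(x)) for x,y in U];bot=[(x,y,0) for x,y in U]
    F=[top]
    for i in range(n):
        j=(i+1)%n;F.append([bot[i],bot[j],top[j],top[i]])
    return F
def render(n,T,Rm,box,k):
    K,o,M=cam(n);x0,y0,x1,y1=box;m=np.zeros(((y1-y0)*k,(x1-x0)*k),np.uint8)
    for i,f in enumerate(faces()):
        P=np.array(f)@Rm.T+T
        q=(P-o)@M@K.T;uv=q[:,:2]/q[:,2:]
        nn=np.cross(P[1]-P[0],P[2]-P[1]); 
        if i==0: nn=Rm[:,2]
        if nn@(o-P[0])<=0: continue
        p=np.round(((uv-[x0,y0]+.5)*k-.5)*16).astype(np.int32)
        cv2.fillPoly(m,[p],0 if i==1 else 255,shift=4)
    return m
def cmask(im,col):
    h=cv2.cvtColor(im,cv2.COLOR_BGR2HSV).astype(int)
    if col=='orange': m=(h[...,0]<14)&(h[...,1]>165)&(h[...,2]>90)
    else: m=(h[...,0]>100)&(h[...,0]<125)&(h[...,1]>140)&(h[...,2]>60)
    return m.astype(np.uint8)*255
def fit(ims,col,boxes,R0,p0,k=4,d=None):
    tg={}
    for n in boxes:
        x0,y0,x1,y1=boxes[n];up=cv2.resize(ims[n][y0:y1,x0:x1],None,fx=k,fy=k,interpolation=cv2.INTER_LINEAR)
        tg[n]=cmask(up,col)
    def cost(p):
        Rm=R.from_euler('z',p[3]).as_matrix()@R0;c=0
        for n in boxes:
            a=cv2.GaussianBlur(render(n,p[:3],Rm,boxes[n],k),(0,0),2)/255.;b=cv2.GaussianBlur(tg[n],(0,0),2)/255.
            c+=((a-b)**2).sum()/b.sum()
        return c
    best=None
    for s in (25,8,3):
        sim=np.array([p0]+[np.array(p0)+np.eye(4)[i]*([s,s,s,s/80][i]) for i in range(4)])
        r=minimize(cost,p0,method='Nelder-Mead',options=dict(initial_simplex=sim,maxiter=300,xatol=.05,fatol=1e-4));p0=r.x
    return r.x,r.fun
E
cat > run1.py <<'E'
from fit import *
ims={n:cv2.imread(f'pics/{n[0]}0.png') for n in('top','side')}
up=R.from_euler('y',-np.radians(26)).as_matrix()  # local x uphill
flip=R.from_euler('z',np.pi).as_matrix()
B={'top':(345,180,445,255),'side':(295,120,375,190)}
g=lambda u,v,z:onz('top',u,v,z)
print('rack approx',g(372,212,45),g(420,222,45))
print('edge dir',np.degrees(np.arctan2(*(g(370,193,60)-g(361,232,20))[[1,0]])))
yaw=np.arctan2(*(g(370,193,70)-g(361,232,20))[[1,0]])
for col,R0,c in(('orange',up,(372,212)),('blue',up@flip,(420,222))):
    p=g(*c,50);print(col,[fit(ims,col,b,R0,[p[0],p[1],40,yaw]) for b in (B,)])
# pile
def P(n,u,v,x0,y0,k): return n,(u+.5)/k-.5+x0,(v+.5)/k-.5+y0
T=lambda u,v:P('top',u,v,230,180,5)
S=lambda u,v:P('side',u-400,v,275,200,5)
# local pile: x across,y along
D=[(T(280,77),(25,-60,74)),(T(293,160),(-25,-60,74)),(T(168,124),(0,0,128)),(S(557,27),(0,0,128)),
(S(510,243),(25,60,60)),(S(620,238),(-25,60,60)),(S(622,290),(-25,60,28)),(S(512,297),(25,60,28)),(T(80,200),(-25,60,74)),(T(72,125),(25,60,74)),
(T(312,40),(50,-85,28)),(T(345,203),(-50,-85,28))]
def res(p,full=False):
    r=[]
    for (n,u,v),l in D: r+=list(proj(n,R.from_euler('z',p[2]).apply(l)+[p[0],p[1],0])-[u,v])
    return np.array(r)
p0=g(265,206,100);r=least_squares(res,[p0[0],p0[1],0],loss='soft_l1')
print('pile',r.x,np.degrees(r.x[2]));print(res(r.x).reshape(-1,2).round(1).tolist())
E
python3 run1.py
```

```text
rack approx [ 540.04748906 -110.32467296   45.        ] [ 515.07544332 -250.44187076   45.        ]
edge dir -10.014165418087236
orange [(array([ 5.36974211e+02, -1.10730362e+02,  4.70177720e+01, -1.72356150e-01]), np.float64(0.21522972957114225))]
blue [(array([ 5.08639096e+02, -2.45449617e+02,  4.46661834e+01, -1.91736833e-01]), np.float64(0.2200710173783934))]
pile [5.41079619e+02 1.95129419e+02 2.23871215e-01] 12.826875761462057
[[-0.8, -0.3], [-0.1, 0.3], [0.3, 0.6], [0.4, 0.2], [-0.5, -0.6], [0.8, -0.4], [0.3, 0.5], [-0.6, -0.1], [0.4, 0.5], [-1.1, -1.8], [0.4, -0.6], [0.3, 0.1]]
```

```bash
cat > ov.py <<'E'
from fit import *
def overlay(im,n,box,k,shims):
    x0,y0,x1,y1=box;o=cv2.resize(im[y0:y1,x0:x1],None,fx=k,fy=k,interpolation=cv2.INTER_CUBIC)
    for T,Rm in shims:
        for f in faces():
            uv=np.array([proj(n,Rm@np.array(q)+T) for q in f])
            cv2.polylines(o,[np.round((uv-[x0,y0]+.5)*k-.5).astype(np.int32)],True,(0,255,0),1)
    return o
E
python3 - <<'E'
from ov import *
up=R.from_euler('y',-np.radians(26)).as_matrix();fl=R.from_euler('z',np.pi).as_matrix()
z=lambda a:R.from_euler('z',a).as_matrix()
sh=[((536.97,-110.73,47.02),z(-.1724)@up),((508.64,-245.45,44.67),z(-.1917)@up@fl)]
a=overlay(cv2.imread('pics/t0.png'),'top',(350,185,440,255),5,sh);b=overlay(cv2.imread('pics/s0.png'),'side',(305,122,375,187),5,sh)
o=np.zeros((350,800,3),np.uint8);o[:,:450]=a;o[:325,450:]=b;cv2.imwrite('pics/ov.png',o)
E
```

```text
(no output)
```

View pics/ov.png

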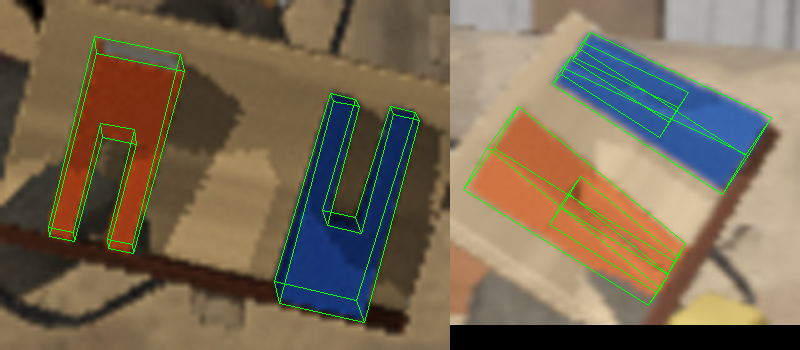

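```bash
cat > plan.py <<'E'
from h import *
fl=R.from_euler('z',np.pi)
YR=-.182;PY=.2239;PXY=np.array([541.1,195.1])
S={'o':(np.array([536.97,-110.73,47.02]),R.from_euler('z',YR)*R.from_euler('y',-np.radians(26))),
   'b':(np.array([508.64,-245.45,44.67]),R.from_euler('z',YR)*R.from_euler('y',-np.radians(26))*fl)}
G={'o':(np.array([*PXY,74.]),R.from_euler('z',PY+np.pi/2)),
   'b':(np.array([*PXY,97.]),R.from_euler('z',PY-np.pi/2)*R.from_euler('y',np.radians(8.53)))}
# tool in shim frame: x_tool=-z, z_tool=sg*y
def tool(T,Rm,sg,h=23,dx=28,lift=np.zeros(3)):
    Rl=np.column_stack([[0,0,-1],np.cross([0,sg,0],[0,0,-1]),[0,sg,0]]).astype(float)
    return T+Rm.apply([dx,0,h])+lift,Rm*R.from_matrix(Rl)
def rows(p,Rt,n,op,cur=None):
    if cur is None:
        s=robot.get_state();cur=(np.array(s['eef_pos']),R.from_rotvec(s['tcp_rot']))
    c,Rc=cur;c=c.copy();w=(Rc.inv()*Rt).as_rotvec();out=[]
    print('dist',np.linalg.norm(p-c).round(1),'ang',np.degrees(np.linalg.norm(w)).round(1))
    for i in range(n):
        d=np.round(Rc.inv().apply((p-c)/(n-i))/10,2);ww=np.round((Rc.inv()*Rt).as_rotvec()/(n-i),3)
        c=c+Rc.apply(d*10);Rc=Rc*R.from_rotvec(ww)
        out.append(' '.join(f'{v:g}' for v in [op,*d,*ww]))
    for i in range(0,n,5): print('; '.join(out[i:i+5]))
    return c,Rc
def st():
    s=robot.get_state();print(round(s['t'],2),np.round(s['eef_pos'],1),'F',np.round(s['contact_force'],1),'gap',round(s['finger_gap'],1),'q',np.round(s['joints'],2));return s
E
python3 - <<'E'
from plan import *
s=st();print(R.from_rotvec(s['tcp_rot']).as_matrix().round(2))
for k in 'ob':
  for sg in(1,-1):
    for nm,D in(('pick',S),('place',G)):
        p,Rt=tool(*D[k],sg);print(k,sg,nm,p.round(1),'z head',np.degrees(np.arctan2(*Rt.as_matrix()[[1,0],2])).round(0))
n=S['o'][1].apply([0,0,1])
for sg in (1,-1):
  p,Rt=tool(*S['o'],sg); rows(p+n*100,Rt,15,8.5)
E
```

```text
0.1 [ 251.4 -516.7  249.5] F [-1.   0.8 -0.5] gap 85.6 q [-1.26  0.31  0.05  1.3  -0.    1.43]
[[-0.    0.9   0.44]
 [ 0.    0.44 -0.9 ]
 [-1.    0.   -0.  ]]
o 1 pick [ 551.8 -113.5   80. ] z head 80.0
o 1 place [534.9 222.4  97. ] z head -167.0
o -1 pick [ 551.8 -113.5   80. ] z head -100.0
o -1 place [534.9 222.4  97. ] z head 13.0
b 1 pick [ 474.  -239.1   53.1] z head -100.0
b 1 place [548.  164.8 115.6] z head 13.0
b -1 pick [ 474.  -239.1   53.1] z head 80.0
b -1 place [548.  164.8 115.6] z head -167.0
dist 491.5 ang 144.6
8.5 0.53 2.74 -1.71 -0.163 -0.038 -0.013; 8.5 0.44 2.99 -1.26 -0.164 -0.038 -0.012; 8.5 0.36 3.16 -0.77 -0.163 -0.038 -0.013; 8.5 0.3 3.25 -0.26 -0.164 -0.038 -0.012; 8.5 0.26 3.26 0.26 -0.163 -0.038 -0.012
8.5 0.25 3.17 0.78 -0.164 -0.038 -0.012; 8.5 0.25 3.01 1.28 -0.164 -0.038 -0.012; 8.5 0.27 2.76 1.74 -0.163 -0.038 -0.013; 8.5 0.31 2.45 2.16 -0.164 -0.038 -0.012; 8.5 0.37 2.07 2.51 -0.163 -0.037 -0.012
8.5 0.45 1.64 2.8 -0.164 -0.037 -0.013; 8.5 0.54 1.17 3.02 -0.163 -0.038 -0.012; 8.5 0.64 0.68 3.14 -0.164 -0.037 -0.013; 8.5 0.76 0.16 3.19 -0.163 -0.038 -0.012; 8.5 0.88 -0.34 3.13 -0.164 -0.037 -0.013
dist 491.5 ang 44.5
8.5 0.53 2.74 -1.71 0.042 -0.01 0.029; 8.5 0.6 2.65 -1.83 0.042 -0.01 0.029; 8.5 0.65 2.55 -1.95 0.042 -0.01 0.029; 8.5 0.7 2.45 -2.06 0.041 -0.01 0.029; 8.5 0.75 2.34 -2.17 0.042 -0.01 0.029
8.5 0.8 2.23 -2.27 0.041 -0.01 0.029; 8.5 0.84 2.11 -2.37 0.042 -0.009 0.029; 8.5 0.87 1.98 -2.46 0.041 -0.009 0.029; 8.5 0.91 1.85 -2.55 0.042 -0.01 0.029; 8.5 0.93 1.72 -2.63 0.041 -0.009 0.03
8.5 0.96 1.58 -2.7 0.042 -0.01 0.029; 8.5 0.97 1.44 -2.78 0.041 -0.009 0.03; 8.5 0.99 1.29 -2.84 0.042 -0.01 0.029; 8.5 1 1.14 -2.9 0.041 -0.009 0.03; 8.5 1 0.99 -2.96 0.042 -0.01 0.029
```

```bash
python3 - <<'E'
from plan import *
n=S['o'][1].apply([0,0,1])
p,Rt=tool(*S['o'],1); rows(p+n*90,Rt,18,8.5)
E
```

```text
dist 494.6 ang 144.6
8.5 0.5 2.3 -1.41 -0.136 -0.031 -0.01; 8.5 0.43 2.48 -1.1 -0.136 -0.031 -0.01; 8.5 0.38 2.61 -0.77 -0.136 -0.031 -0.011; 8.5 0.33 2.7 -0.42 -0.136 -0.031 -0.011; 8.5 0.29 2.73 -0.06 -0.136 -0.032 -0.011
8.5 0.27 2.72 0.31 -0.136 -0.032 -0.01; 8.5 0.25 2.65 0.66 -0.136 -0.032 -0.01; 8.5 0.26 2.54 1.01 -0.136 -0.031 -0.01; 8.5 0.27 2.39 1.34 -0.136 -0.031 -0.011; 8.5 0.29 2.19 1.64 -0.136 -0.032 -0.011
8.5 0.32 1.95 1.91 -0.137 -0.032 -0.01; 8.5 0.37 1.67 2.15 -0.136 -0.031 -0.01; 8.5 0.42 1.37 2.34 -0.137 -0.031 -0.011; 8.5 0.49 1.04 2.5 -0.136 -0.032 -0.011; 8.5 0.56 0.7 2.6 -0.137 -0.032 -0.01
8.5 0.64 0.35 2.65 -0.136 -0.031 -0.01; 8.5 0.71 -0 2.65 -0.137 -0.031 -0.011; 8.5 0.8 -0.35 2.61 -0.136 -0.032 -0.01
```

Call:
play_rows(
  rows="8.5 0.5 2.3 -1.41 -0.136 -0.031 -0.01; 8.5 0.43 2.48 -1.1 -0.136 -0.031 -0.01; 8.5 0.38 2.61 -0.77 -0.136 -0.031 -0.011; 8.5 0.33 2.7 -0.42 -0.136 -0.031 -0.011; 8.5 0.29 2.73 -0.06 -0.136 -0.032 -0.011",
  force=60,
)

```text
t: 0.6
eef_pos: [324.5, -401.8, 224.9]
tcp_rot: [0.235, 1.439, -0.43]
contact_force: [0.1, 0.1, -0.0]
finger_gap: 85.3
```

Call:
play_rows(
  rows="8.5 0.27 2.72 0.31 -0.136 -0.032 -0.01; 8.5 0.25 2.65 0.66 -0.136 -0.032 -0.01; 8.5 0.26 2.54 1.01 -0.136 -0.031 -0.01; 8.5 0.27 2.39 1.34 -0.136 -0.031 -0.011; 8.5 0.29 2.19 1.64 -0.136 -0.032 -0.011",
)

```text
t: 1.1
eef_pos: [397.1, -287.8, 200.2]
tcp_rot: [-0.377, 1.358, 0.016]
contact_force: [0.6, -0.6, 0.4]
finger_gap: 85.2
```

Call:
play_rows(
  rows="8.5 0.32 1.95 1.91 -0.137 -0.032 -0.01; 8.5 0.37 1.67 2.15 -0.136 -0.031 -0.01; 8.5 0.42 1.37 2.34 -0.137 -0.031 -0.011; 8.5 0.49 1.04 2.5 -0.136 -0.032 -0.011; 8.5 0.56 0.7 2.6 -0.137 -0.032 -0.01",
)

```text
t: 1.6
eef_pos: [469.7, -173.9, 175.4]
tcp_rot: [-0.962, 1.156, 0.466]
contact_force: [0.4, 0.8, -0.3]
finger_gap: 85.2
```

Call:
play_rows(
  rows="8.5 0.64 0.35 2.65 -0.136 -0.031 -0.01; 8.5 0.71 0 2.65 -0.137 -0.031 -0.011; 8.5 0.8 -0.35 2.61 -0.136 -0.032 -0.01; 8.5 0 0 0 0 0 0; 8.5 0 0 0 0 0 0",
)

```text
t: 2.1
eef_pos: [512.7, -106.6, 160.6]
tcp_rot: [-1.288, 0.981, 0.729]
contact_force: [0.2, 0.4, 0.0]
finger_gap: 85.1
```

```bash
python3 - <<'E'
from plan import *
st();n=S['o'][1].apply([0,0,1])
p,Rt=tool(*S['o'],1);print(p+n*90,p); rows(p+n*3,Rt,5,8.5)
E
```

```text
2.1 [ 512.7 -106.6  160.6] F [0.2 0.4 0. ] gap 85.1 q [-0.41 -0.04 -0.71  0.46  0.1  -0.21]
[ 513.00279191 -106.31915867  160.85811934] [ 551.80456955 -113.4601024    79.96665517]
dist 86.9 ang 0.1
8.5 1.74 -0.01 0.01 -0 -0 -0; 8.5 1.74 -0.01 0.01 -0 -0 -0; 8.5 1.74 -0.01 0.01 -0 -0 -0; 8.5 1.73 -0.01 0.01 -0 -0.001 -0.001; 8.5 1.74 -0 0 -0.001 -0 -0
```

Call:
play_rows(
  rows="8.5 1.74 0 0 0 0 0; 8.5 1.74 0 0 0 0 0; 8.5 1.74 0 0 0 0 0; 8.5 1.73 0 0 0 0 0; 8.5 1.74 0 0 0 0 0",
)

```text
t: 2.6
eef_pos: [550.7, -115.2, 82.8]
tcp_rot: [-1.288, 0.981, 0.726]
contact_force: [-0.7, -0.4, 0.8]
finger_gap: 84.7
```

Call:
play_rows(
  rows="8.5 0.2 0 0 0 0 0; 6 0 0 0 0 0 0; 6 0 0 0 0 0 0; 6 0 0 0 0 0 0",
)

```text
t: 3.0
eef_pos: [551.8, -114.4, 82.3]
tcp_rot: [-1.29, 0.979, 0.727]
contact_force: [0.4, -0.2, 0.5]
finger_gap: 59.7
```

Call:
play_rows(
  rows="4.5 0 0 0 0 0 0; 4.5 0 0 0 0 0 0; 4.5 0 0 0 0 0 0; 4.5 0 0 0 0 0 0; 4.5 0 0 0 0 0 0",
)

```text
t: 3.5
eef_pos: [551.7, -114.4, 82.6]
tcp_rot: [-1.291, 0.979, 0.727]
contact_force: [-5.4, -1.2, 6.8]
finger_gap: 48.8
```

```bash
python3 - <<'E'
from plan import *
st();snap('top','g1',(330,130,450,260),3);snap('side','g1s',(290,80,410,210),3)
a=cv2.imread('pics/g1.png');b=cv2.imread('pics/g1s.png');cv2.imwrite('pics/g1m.png',np.hstack([a,b]))
E
```

```text
3.5 [ 551.7 -114.4   82.6] F [-5.4 -1.2  6.8] gap 48.8 q [-0.39  0.14 -0.76  0.23  0.09 -0.19]
```

View pics/g1m.png

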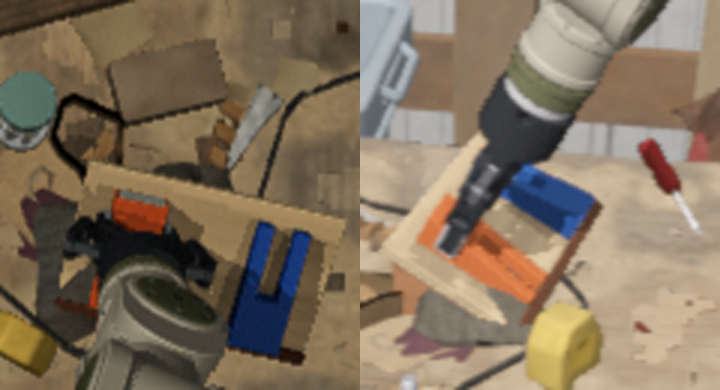

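```bash
python3 - <<'E'
from plan import *
s=st();T,Rm=S['o'];e=np.array(s['eef_pos']);print('rel',Rm.inv().apply(e-T))
n=Rm.apply([0,0,1]);Rc=R.from_rotvec(s['tcp_rot'])
print((Rm.inv()*Rc).as_matrix().round(3))
h=Rm.inv().apply(e-T)
p0=e+n*90+[0,0,20]
c=rows(p0,Rc,5,4.5)
p,Rt=tool(*G['o'],1,h=h[2],dx=h[0],lift=np.array([0,0,75]))
print(p);rows(p,Rt,17,4.5,cur=c)
E
```

```text
3.6 [ 551.7 -114.4   82.6] F [-5.9 -0.7  7.2] gap 49.0 q [-0.39  0.14 -0.76  0.23  0.09 -0.19]
rel [29.19238994 -0.95596876 25.32883842]
[[ 0.002 -1.    -0.   ]
 [-0.002 -0.     1.   ]
 [-1.    -0.002 -0.002]]
dist 108.3 ang 0.0
4.5 -2.16 -0.18 -0.01 0 0 0; 4.5 -2.16 -0.18 -0 0 0 0; 4.5 -2.16 -0.18 -0.01 0 0 0; 4.5 -2.16 -0.18 -0 0 0 0; 4.5 -2.16 -0.18 -0.01 0 0 0
[534.61829824 223.56371677 174.32883842]
dist 331.7 ang 115.2
4.5 -0.06 0.23 1.94 -0.114 -0.027 0.017; 4.5 -0 0 1.95 -0.114 -0.027 0.017; 4.5 0.05 -0.22 1.94 -0.114 -0.027 0.017; 4.5 0.1 -0.44 1.9 -0.114 -0.027 0.017; 4.5 0.14 -0.65 1.83 -0.114 -0.027 0.017
4.5 0.17 -0.86 1.74 -0.114 -0.027 0.018; 4.5 0.2 -1.05 1.63 -0.114 -0.026 0.017; 4.5 0.22 -1.24 1.49 -0.114 -0.027 0.018; 4.5 0.24 -1.4 1.34 -0.114 -0.026 0.017; 4.5 0.24 -1.55 1.16 -0.114 -0.027 0.018
4.5 0.24 -1.68 0.97 -0.114 -0.026 0.017; 4.5 0.24 -1.78 0.77 -0.114 -0.027 0.018; 4.5 0.22 -1.86 0.55 -0.114 -0.026 0.017; 4.5 0.2 -1.91 0.34 -0.114 -0.027 0.018; 4.5 0.17 -1.94 0.11 -0.114 -0.026 0.017
4.5 0.14 -1.94 -0.12 -0.113 -0.027 0.018; 4.5 0.11 -1.92 -0.34 -0.114 -0.026 0.017
```

Call:
play_rows(
  rows="4.5 -2.16 -0.18 0 0 0 0; 4.5 -2.16 -0.18 0 0 0 0; 4.5 -2.16 -0.18 0 0 0 0; 4.5 -2.16 -0.18 0 0 0 0; 4.5 -2.16 -0.18 -0.03 0 0 0",
)

```text
t: 4.1
eef_pos: [512.0, -106.7, 183.1]
tcp_rot: [-1.29, 0.98, 0.729]
contact_force: [0.2, -0.7, -2.3]
finger_gap: 48.9
```

Call:
play_rows(
  rows="4.5 -0.06 0.23 1.94 -0.114 -0.027 0.017; 4.5 0 0 1.95 -0.114 -0.027 0.017; 4.5 0.05 -0.22 1.94 -0.114 -0.027 0.017; 4.5 0.1 -0.44 1.9 -0.114 -0.027 0.017; 4.5 0.14 -0.65 1.83 -0.114 -0.027 0.017",
)

```text
t: 4.6
eef_pos: [518.7, -9.0, 179.8]
tcp_rot: [-1.669, 0.74, 1.206]
contact_force: [0.3, -0.9, -1.1]
finger_gap: 48.7
```

Call:
play_rows(
  rows="4.5 0.17 -0.86 1.74 -0.114 -0.027 0.018; 4.5 0.2 -1.05 1.63 -0.114 -0.026 0.017; 4.5 0.22 -1.24 1.49 -0.114 -0.027 0.018; 4.5 0.24 -1.4 1.34 -0.114 -0.026 0.017; 4.5 0.24 -1.55 1.16 -0.114 -0.027 0.018",
)

```text
t: 5.1
eef_pos: [525.2, 88.3, 177.3]
tcp_rot: [-1.996, 0.407, 1.683]
contact_force: [0.0, -0.8, -2.1]
finger_gap: 48.4
```

Call:
play_rows(
  rows="4.5 0.24 -1.68 0.97 -0.114 -0.026 0.017; 4.5 0.24 -1.78 0.77 -0.114 -0.027 0.018; 4.5 0.22 -1.86 0.55 -0.114 -0.026 0.017; 4.5 0.2 -1.91 0.34 -0.114 -0.027 0.018; 4.5 0.17 -1.94 0.11 -0.114 -0.026 0.017",
)

```text
t: 5.6
eef_pos: [531.8, 185.7, 174.8]
tcp_rot: [-2.252, -0.048, 2.15]
contact_force: [0.5, 0.7, -1.2]
finger_gap: 48.9
```

Call:
play_rows(
  rows="4.5 0.14 -1.94 -0.12 -0.113 -0.027 0.018; 4.5 0.11 -1.92 -0.34 -0.114 -0.026 0.017; 4.5 0 0 0 0 0 0; 4.5 0 0 0 0 0 0",
)

```text
t: 6.0
eef_pos: [534.2, 224.1, 173.2]
tcp_rot: [2.102, 0.239, -2.105]
contact_force: [0.5, -0.1, -1.6]
finger_gap: 49.0
```

```bash
python3 - <<'E'
from plan import *
s=st();e=np.array(s['eef_pos'])
p,Rt=tool(*G['o'],1,h=25.3,dx=29.2,lift=np.array([0,0,75]));print('want',p,(Rt.inv()*R.from_rotvec(s['tcp_rot'])).as_rotvec().round(3))
snap('top','a1',(220,150,320,250),4);snap('side','a1s',(260,160,360,285),4)
a=cv2.imread('pics/a1.png');b=cv2.imread('pics/a1s.png');o=np.zeros((500,800,3),np.uint8);o[:400,:400]=a;o[:,400:]=b;cv2.imwrite('pics/a1m.png',o)
E
```

```text
6.0 [534.2 224.1 173.2] F [ 0.5 -0.1 -1.6] gap 49.0 q [ 0.26  0.35 -0.09  1.13  0.   -1.54]
want [534.61660855 223.57113688 174.3       ] [-0.    -0.001 -0.002]
```

View pics/a1m.png

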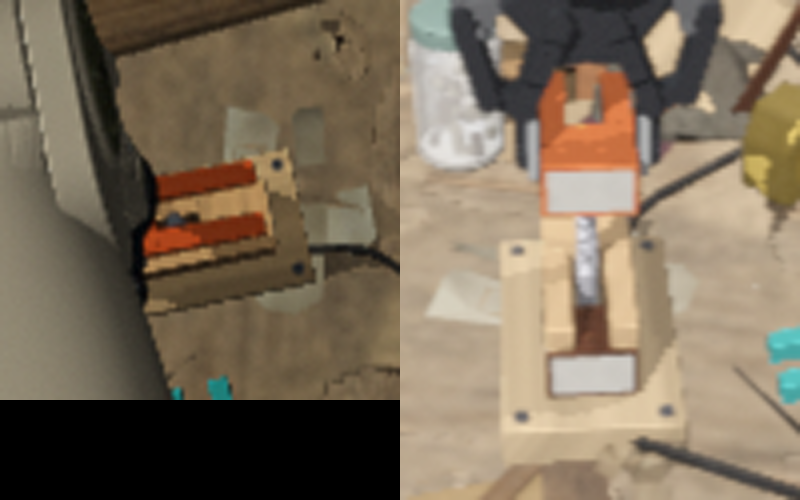

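```bash
python3 - <<'E'
from plan import *
s=robot.get_state();e=np.array(s['eef_pos']);Rt=R.from_rotvec(s['tcp_rot'])
_,R0=tool(np.zeros(3),R.identity(),1);Rm=Rt*R0.inv();T=e-Rm.apply([29.2,0,25.3])
print('T',T)
c=lambda n,p,o:((proj(n,p)-o+.5)*4-.5).round(0)
for x,y,z in[(60,25,32),(60,-25,32),(60,25,0),(60,-25,0)]: print((x,y,z),c('side',T+Rm.apply([x,y,z]),[260,160])+[400,0])
for x,y,z in[(-60,25,14),(-60,10,14),(-60,-10,14),(-60,-25,14),(-20,10,20),(-20,-10,20)]: print((x,y,z),c('top',T+Rm.apply([x,y,z]),[220,150]))
print('stud top',c('top',[*PXY,128],[220,150]),c('side',[*PXY,128],[260,160])+[400,0])
def P(l):return R.from_euler('z',PY).apply(l)+[*PXY,0]
for l in[(25,60,60),(-25,60,60),(-25,60,28),(25,60,28)]:print(l,c('side',P(l),[260,160])+[400,0])
im=cv2.imread('pics/a1s_full.png')[195:222,290:325];im2=cv2.imread('pics/a1_full.png')[185:225,250:295]
o=np.zeros((480,800,3),np.uint8);a=cv2.resize(im,None,fx=11,fy=11,interpolation=2);b=cv2.resize(im2,None,fx=9,fy=9,interpolation=2)
o[:a.shape[0],:a.shape[1]]=a;o[:b.shape[0],390:390+b.shape[1]]=b;cv2.imwrite('pics/z1.png',o)
E
```

```text
T [540.59052334 194.79712305 148.10902417]
(60, 25, 32) [641. 164.]
(60, -25, 32) [541. 167.]
(60, 25, 0) [641. 216.]
(60, -25, 0) [543. 219.]
(-60, 25, 14) [267. 236.]
(-60, 10, 14) [263. 214.]
(-60, -10, 14) [258. 184.]
(-60, -25, 14) [253. 162.]
(-20, 10, 20) [202. 224.]
(-20, -10, 20) [197. 194.]
stud top [175. 222.] [587. 182.]
(25, 60, 60) [546. 352.]
(-25, 60, 60) [639. 349.]
(-25, 60, 28) [639. 394.]
(25, 60, 28) [547. 397.]
```

View pics/z1.png

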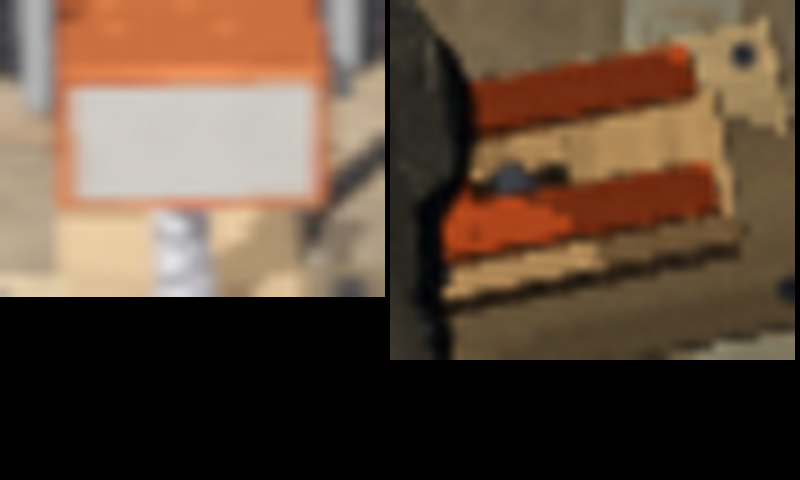

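Call:
play_rows(
  rows="4.5 1.5 -0.02 -0.05 0 0 0; 4.5 1.5 0 0 0 0 0; 4.5 1.5 0 0 0 0 0; 4.5 1.5 0 0 0 0 0; 4.5 0.7 0 0 0 0 0",
)

```text
t: 6.6
eef_pos: [533.9, 223.0, 105.4]
tcp_rot: [2.101, 0.237, -2.107]
contact_force: [-1.0, -0.1, -2.4]
finger_gap: 48.8
```

Call:
play_rows(
  rows="4.5 0.2 0 0 0 0 0; 4.5 0.1 0 0 0 0 0; 4.5 0 0 0 0 0 0; 4.5 0 0 0 0 0 0",
)

```text
t: 7.0
eef_pos: [535.3, 224.3, 104.2]
tcp_rot: [2.104, 0.239, -2.103]
contact_force: [0.2, -0.7, -0.6]
finger_gap: 48.7
```

```bash
python3 - <<'E'
from plan import *
st()
E
```

```text
7.0 [535.3 224.3 104.2] F [ 0.2 -0.7 -0.6] gap 48.7 q [ 0.26  0.41 -0.19  0.97  0.   -1.54]
```

Call:
play_rows(
  rows="4.5 0.2 0 0 0 0 0; 4.5 0 0 0 0 0 0; 4.5 0.15 0 0 0 0 0; 4.5 0 0 0 0 0 0; 4.5 0 0 0 0 0 0",
)

```text
t: 7.5
eef_pos: [534.8, 224.2, 99.8]
tcp_rot: [2.102, 0.239, -2.105]
contact_force: [-0.1, -1.3, -0.6]
finger_gap: 48.9
```

Call:
play_rows(
  rows="4.5 0.1 0 0 0 0 0; 4.5 0 0 0 0 0 0; 4.5 0 0 0 0 0 0",
)

```text
t: 7.8
eef_pos: [534.9, 224.2, 99.0]
tcp_rot: [2.102, 0.239, -2.105]
contact_force: [-0.4, 0.1, -1.7]
finger_gap: 48.6
```

Call:
play_rows(
  rows="4.5 0.1 0 0 0 0 0; 4.5 0 0 0 0 0 0; 4.5 0 0 0 0 0 0",
)

```text
t: 8.1
eef_pos: [534.9, 224.3, 98.8]
tcp_rot: [2.103, 0.239, -2.104]
contact_force: [-1.8, -0.4, 5.5]
finger_gap: 48.9
```

Call:
play_rows(
  rows="5.6 0 0 0 0 0 0; 6.2 0 0 0 0 0 0; 7 0 0 0 0 0 0; 7.5 0 0 0 0 0 0",
)

```text
t: 8.5
eef_pos: [534.8, 224.2, 97.8]
tcp_rot: [2.102, 0.239, -2.105]
contact_force: [-0.1, 0.8, -0.2]
finger_gap: 75.3
```

Call:
play_rows(
  rows="7.5 -2 0 0 0 0 0; 7.5 -3 0 0 0 0 0; 8.5 -3 0 0 0 0 0; 8.5 -3 0 0 0 0 0; 8.5 -3 0 0 0 0 0",
)

```text
t: 9.0
eef_pos: [534.9, 224.0, 239.0]
tcp_rot: [2.102, 0.239, -2.105]
contact_force: [0.3, 0.7, -0.0]
finger_gap: 85.3
```

```bash
python3 - <<'E'
from plan import *
s=st();n=S['b'][1].apply([0,0,1])
p,Rt=tool(*S['b'],-1,h=25);c=rows(p+n*90,Rt,20,8.5)
rows(p,Rt,5,8.5,cur=c)
E
```

```text
9.0 [534.9 224.  239. ] F [ 0.3  0.7 -0. ] gap 85.3 q [ 0.26  0.33  0.04  1.28  0.   -1.54]
dist 478.0 ang 115.2
8.5 0.51 2.11 1 0.097 0.022 -0.015; 8.5 0.46 2.21 0.8 0.097 0.023 -0.015; 8.5 0.41 2.28 0.59 0.097 0.023 -0.015; 8.5 0.37 2.33 0.38 0.097 0.023 -0.015; 8.5 0.32 2.36 0.16 0.097 0.023 -0.015
8.5 0.29 2.37 -0.07 0.097 0.022 -0.015; 8.5 0.26 2.36 -0.29 0.097 0.023 -0.015; 8.5 0.23 2.32 -0.51 0.097 0.023 -0.015; 8.5 0.21 2.27 -0.73 0.097 0.023 -0.014; 8.5 0.2 2.19 -0.94 0.097 0.022 -0.015
8.5 0.19 2.09 -1.15 0.097 0.023 -0.014; 8.5 0.19 1.97 -1.34 0.097 0.022 -0.015; 8.5 0.19 1.84 -1.52 0.097 0.023 -0.014; 8.5 0.21 1.68 -1.68 0.097 0.022 -0.015; 8.5 0.22 1.51 -1.83 0.097 0.023 -0.014
8.5 0.24 1.33 -1.97 0.096 0.022 -0.015; 8.5 0.27 1.14 -2.08 0.097 0.023 -0.014; 8.5 0.3 0.94 -2.18 0.096 0.022 -0.015; 8.5 0.34 0.74 -2.25 0.097 0.023 -0.014; 8.5 0.39 0.52 -2.3 0.096 0.022 -0.015
dist 90.0 ang 0.0
8.5 1.8 -0 -0 0 -0 0; 8.5 1.8 -0 -0 0 -0 0; 8.5 1.8 -0 -0 0 -0 0; 8.5 1.8 -0 -0 0 -0 0; 8.5 1.8 -0 -0 0 -0 0
```

Call:
play_rows(
  rows="8.5 0.51 2.11 1 0.097 0.022 -0.015; 8.5 0.46 2.21 0.8 0.097 0.023 -0.015; 8.5 0.41 2.28 0.59 0.097 0.023 -0.015; 8.5 0.37 2.33 0.38 0.097 0.023 -0.015; 8.5 0.32 2.36 0.16 0.097 0.023 -0.015",
)

```text
t: 9.5
eef_pos: [509.5, 109.2, 212.0]
tcp_rot: [-2.145, 0.181, 1.932]
contact_force: [0.4, -1.2, 0.6]
finger_gap: 85.0
```

Call:
play_rows(
  rows="8.5 0.29 2.37 -0.07 0.097 0.022 -0.015; 8.5 0.26 2.36 -0.29 0.097 0.023 -0.015; 8.5 0.23 2.32 -0.51 0.097 0.023 -0.015; 8.5 0.21 2.27 -0.73 0.097 0.023 -0.014; 8.5 0.2 2.19 -0.94 0.097 0.022 -0.015",
)

```text
t: 10.0
eef_pos: [484.3, -4.8, 186.2]
tcp_rot: [-1.9, 0.524, 1.529]
contact_force: [0.3, 0.3, 0.2]
finger_gap: 84.8
```

Call:
play_rows(
  rows="8.5 0.19 2.09 -1.15 0.097 0.023 -0.014; 8.5 0.19 1.97 -1.34 0.097 0.022 -0.015; 8.5 0.19 1.84 -1.52 0.097 0.023 -0.014; 8.5 0.21 1.68 -1.68 0.097 0.022 -0.015; 8.5 0.22 1.51 -1.83 0.097 0.023 -0.014",
)

```text
t: 10.5
eef_pos: [459.2, -118.7, 160.3]
tcp_rot: [-1.609, 0.788, 1.125]
contact_force: [-0.0, -0.1, -0.2]
finger_gap: 85.2
```

Call:
play_rows(
  rows="8.5 0.24 1.33 -1.97 0.096 0.022 -0.015; 8.5 0.27 1.14 -2.08 0.097 0.023 -0.014; 8.5 0.3 0.94 -2.18 0.096 0.022 -0.015; 8.5 0.34 0.74 -2.25 0.097 0.023 -0.014; 8.5 0.39 0.52 -2.3 0.096 0.022 -0.015",
)

```text
t: 11.0
eef_pos: [434.0, -232.7, 134.5]
tcp_rot: [-1.287, 0.98, 0.726]
contact_force: [0.2, -0.2, 0.9]
finger_gap: 84.8
```

Call:
play_rows(
  rows="8.5 0 0 0 0 0 0; 8.5 0 0 0 0 0 0",
)

```text
t: 11.2
eef_pos: [434.1, -231.6, 134.4]
tcp_rot: [-1.289, 0.979, 0.73]
contact_force: [-0.0, -0.2, -0.2]
finger_gap: 84.9
```

```bash
python3 - <<'E'
from plan import *
s=st();n=S['b'][1].apply([0,0,1])
p,Rt=tool(*S['b'],-1,h=25);rows(p,Rt,5,8.5)
snap('top','p1',(225,175,305,240),5);snap('side','p1s',(275,190,355,275),5)
a=cv2.imread('pics/p1.png');b=cv2.imread('pics/p1s.png');o=np.zeros((425,800,3),np.uint8);o[:325,:400]=a;o[:,400:]=b;cv2.imwrite('pics/p1m.png',o)
from fit import fit
Rg=R.from_euler('y',0).as_matrix()
ims={'top':cv2.imread('pics/p1_full.png'),'side':cv2.imread('pics/p1s_full.png')}
B={'top':(225,175,305,240),'side':(275,190,355,275)}
for b in (B,{'top':B['top']},{'side':B['side']}): print(fit(ims,'orange',b,Rg,[541,195,74,PY+np.pi/2]))
E
```

```text
11.2 [ 434.1 -231.6  134.4] F [-0.  -0.2 -0.2] gap 84.9 q [-0.8  -0.05 -0.78  0.46  0.26 -0.57]
dist 88.9 ang 0.1
8.5 1.78 -0.02 -0 0 0 -0; 8.5 1.78 -0.02 -0.01 0 0 -0; 8.5 1.78 -0.01 -0 0 0 -0; 8.5 1.78 -0.02 -0.01 0 0 -0; 8.5 1.77 -0.01 -0 0.001 0.001 -0
(array([543.58642864, 196.45914641,  72.54077103,   1.78719333]), np.float64(0.3173393293766461))
(array([549.74726804, 201.14861282,  32.93404755,   1.7929758 ]), np.float64(0.04979423797265285))
(array([560.94552441,  99.75749061,  -2.81356144,   1.79443155]), np.float64(0.08772766298805733))
```

View pics/p1m.png

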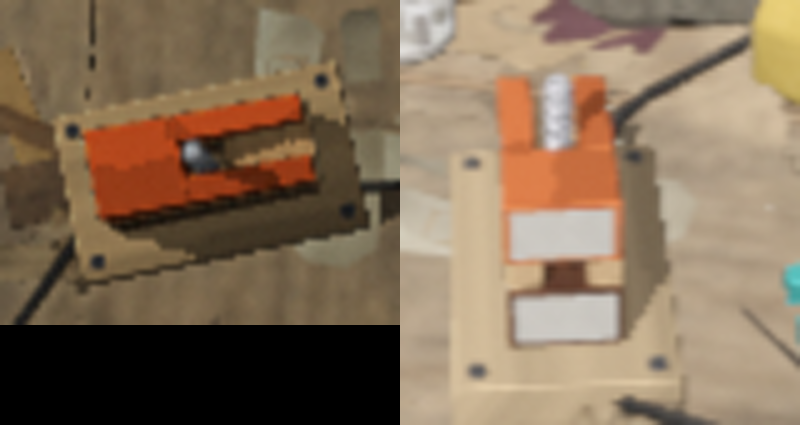

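Call:
play_rows(
  rows="8.5 1.78 -0.02 0 0 0 0; 8.5 1.78 -0.02 -0.01 0 0 0; 8.5 1.78 -0.01 0 0 0 0; 8.5 1.78 -0.02 -0.01 0 0 0; 8.5 1.77 -0.01 0 0 0 0",
)

```text
t: 11.8
eef_pos: [474.4, -238.3, 54.9]
tcp_rot: [-1.291, 0.977, 0.731]
contact_force: [-0.6, -0.5, 0.5]
finger_gap: 84.9
```

Call:
play_rows(
  rows="8.5 0 0 0 0 0 0; 6 0 0 0 0 0 0; 6 0 0 0 0 0 0; 6 0 0 0 0 0 0",
)

```text
t: 12.2
eef_pos: [473.8, -239.3, 56.1]
tcp_rot: [-1.291, 0.978, 0.728]
contact_force: [-1.6, 0.3, -0.3]
finger_gap: 60.2
```

Call:
play_rows(
  rows="4.5 0 0 0 0 0 0; 4.5 0 0 0 0 0 0; 4.5 0 0 0 0 0 0; 4.5 0 0 0 0 0 0; 4.5 0 0 0 0 0 0",
)

```text
t: 12.7
eef_pos: [473.5, -239.5, 56.3]
tcp_rot: [-1.29, 0.978, 0.727]
contact_force: [-4.0, 2.8, 8.0]
finger_gap: 48.9
```

```bash
python3 - <<'E'
from plan import *
s=st();T,Rm=S['b'];e=np.array(s['eef_pos']);h=Rm.inv().apply(e-T);print('rel',h)
n=Rm.apply([0,0,1]);Rc=R.from_rotvec(s['tcp_rot'])
c=rows(e+n*90+[0,0,50],Rc,5,4.5)
p,Rt=tool(*G['b'],-1,h=h[2],dx=h[0],lift=np.array([0,0,65]))
print(p);rows(p,Rt,20,4.5,cur=c)
E
```

```text
12.7 [ 473.5 -239.5   56.3] F [-4.   2.8  8. ] gap 48.9 q [-0.75  0.15 -0.83  0.2   0.24 -0.52]
rel [26.89876455  0.48975546 26.05813703]
dist 136.7 ang 0.0
4.5 -2.7 -0.44 -0 0 0 0; 4.5 -2.7 -0.44 -0 0 0 0; 4.5 -2.7 -0.45 -0 0 0 0; 4.5 -2.7 -0.44 -0.01 0 0 0; 4.5 -2.69 -0.45 -0 0 0 0
[547.86456436 165.39412165 183.78007118]
dist 413.5 ang 114.2
4.5 0.1 -0.17 2.06 -0.095 -0.03 0.01; 4.5 0.16 -0.36 2.03 -0.095 -0.03 0.01; 4.5 0.21 -0.56 1.98 -0.095 -0.029 0.01; 4.5 0.26 -0.74 1.91 -0.095 -0.03 0.01; 4.5 0.31 -0.92 1.82 -0.095 -0.029 0.01
4.5 0.35 -1.1 1.72 -0.095 -0.03 0.01; 4.5 0.39 -1.26 1.59 -0.094 -0.029 0.01; 4.5 0.42 -1.4 1.46 -0.095 -0.029 0.01; 4.5 0.45 -1.54 1.3 -0.094 -0.03 0.01; 4.5 0.47 -1.66 1.14 -0.095 -0.029 0.01
4.5 0.48 -1.77 0.96 -0.094 -0.03 0.01; 4.5 0.49 -1.85 0.78 -0.095 -0.029 0.01; 4.5 0.49 -1.92 0.59 -0.094 -0.03 0.01; 4.5 0.49 -1.97 0.39 -0.095 -0.029 0.01; 4.5 0.47 -2 0.18 -0.094 -0.029 0.01
4.5 0.46 -2.02 -0.02 -0.095 -0.03 0.01; 4.5 0.43 -2.01 -0.22 -0.094 -0.029 0.01; 4.5 0.41 -1.98 -0.42 -0.095 -0.03 0.009; 4.5 0.37 -1.94 -0.62 -0.094 -0.029 0.01; 4.5 0.33 -1.88 -0.82 -0.095 -0.03 0.009
```

Call:
play_rows(
  rows="4.5 -2.7 -0.44 0 0 0 0; 4.5 -2.7 -0.44 0 0 0 0; 4.5 -2.7 -0.45 0 0 0 0; 4.5 -2.7 -0.44 -0.01 0 0 0; 4.5 -2.69 -0.45 0 0 0 0",
)

```text
t: 13.2
eef_pos: [434.0, -231.8, 187.3]
tcp_rot: [-1.289, 0.979, 0.729]
contact_force: [0.4, -0.5, -1.7]
finger_gap: 48.8
```

Call:
play_rows(
  rows="4.5 0.1 -0.17 2.06 -0.095 -0.03 0.01; 4.5 0.16 -0.36 2.03 -0.095 -0.03 0.01; 4.5 0.21 -0.56 1.98 -0.095 -0.029 0.01; 4.5 0.26 -0.74 1.91 -0.095 -0.03 0.01; 4.5 0.31 -0.92 1.82 -0.095 -0.029 0.01",
)

```text
t: 13.7
eef_pos: [462.7, -131.9, 185.5]
tcp_rot: [-1.597, 0.74, 1.128]
contact_force: [-0.1, -0.9, -1.9]
finger_gap: 48.8
```

Call:
play_rows(
  rows="4.5 0.35 -1.1 1.72 -0.095 -0.03 0.01; 4.5 0.39 -1.26 1.59 -0.094 -0.029 0.01; 4.5 0.42 -1.4 1.46 -0.095 -0.029 0.01; 4.5 0.45 -1.54 1.3 -0.094 -0.03 0.01; 4.5 0.47 -1.66 1.14 -0.095 -0.029 0.01",
)

```text
t: 14.2
eef_pos: [491.0, -32.6, 184.7]
tcp_rot: [-1.863, 0.435, 1.52]
contact_force: [0.6, -0.8, -2.1]
finger_gap: 48.6
```

Call:
play_rows(
  rows="4.5 0.48 -1.77 0.96 -0.094 -0.03 0.01; 4.5 0.49 -1.85 0.78 -0.095 -0.029 0.01; 4.5 0.49 -1.92 0.59 -0.094 -0.03 0.01; 4.5 0.49 -1.97 0.39 -0.095 -0.029 0.01; 4.5 0.47 -2 0.18 -0.094 -0.029 0.01",
)

```text
t: 14.7
eef_pos: [519.4, 66.8, 184.0]
tcp_rot: [-2.077, 0.052, 1.901]
contact_force: [0.2, -0.4, -0.9]
finger_gap: 48.7
```

Call:
play_rows(
  rows="4.5 0.46 -2.02 -0.02 -0.095 -0.03 0.01; 4.5 0.43 -2.01 -0.22 -0.094 -0.029 0.01; 4.5 0.41 -1.98 -0.42 -0.095 -0.03 0.009; 4.5 0.37 -1.94 -0.62 -0.094 -0.029 0.01; 4.5 0.33 -1.88 -0.82 -0.095 -0.03 0.009",
)

```text
t: 15.2
eef_pos: [547.8, 166.3, 183.1]
tcp_rot: [2.142, 0.41, -2.183]
contact_force: [0.5, -0.5, -2.2]
finger_gap: 49.2
```

Call:
play_rows(
  rows="4.5 0 0 0 0 0 0; 4.5 0 0 0 0 0 0",
)

```text
t: 15.4
eef_pos: [547.6, 165.9, 182.6]
tcp_rot: [2.145, 0.407, -2.185]
contact_force: [-1.1, -1.1, -2.1]
finger_gap: 48.7
```

```bash
python3 - <<'E'
from plan import *
from ov import overlay
s=st();e=np.array(s['eef_pos']);Rt=R.from_rotvec(s['tcp_rot'])
p,Rw=tool(*G['b'],-1,h=26.1,dx=26.9,lift=np.array([0,0,65]));print('want',p,(Rw.inv()*Rt).as_rotvec().round(3))
_,R0=tool(np.zeros(3),R.identity(),-1);Rm=Rt*R0.inv();T=e-Rm.apply([26.9,0,26.1]);print('T',T)
snap('top','b1');snap('side','b1s')
a=overlay(cv2.imread('pics/b1.png'),'top',(230,170,310,230),5,[(T,Rm.as_matrix())])
b=overlay(cv2.imread('pics/b1s.png'),'side',(275,160,355,275),5,[(T,Rm.as_matrix())])
o=np.zeros((575,800,3),np.uint8);o[:300,:400]=a;o[:,400:]=b;
q=cv2.imread('pics/b1s.png')[170:215,280:335];q=cv2.resize(q,None,fx=6,fy=6,interpolation=2);o[302:572,:330]=q
cv2.imwrite('pics/b1m.png',o)
# straight down rows
c=rows(e+[*(G['b'][0]-T)[:2],-58],Rt,5,4.5)
E
```

```text
15.4 [547.6 165.9 182.6] F [-1.1 -1.1 -2.1] gap 48.7 q [ 0.08  0.34 -0.09  1.16  0.15 -1.72]
want [547.86621434 165.38687595 183.82128783] [-0.    -0.002 -0.001]
T [540.72117315 195.60305271 160.86101987]
dist 58.2 ang 0.1
4.5 1.15 0.17 -0.02 -0 -0 0; 4.5 1.15 0.17 -0.02 -0 -0 0; 4.5 1.15 0.17 -0.02 -0 -0 0; 4.5 1.15 0.17 -0.01 -0.001 -0 0; 4.5 1.15 0.18 -0.02 -0 -0 0
```

View pics/b1m.png

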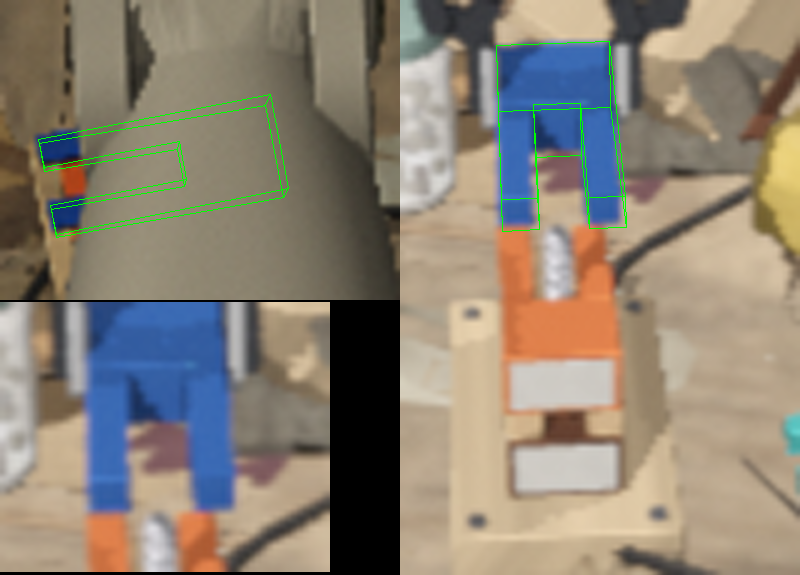

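Call:
play_rows(
  rows="4.5 1.15 0.17 -0.02 0 0 0; 4.5 1.15 0.17 -0.02 0 0 0; 4.5 1.15 0.17 -0.02 0 0 0; 4.5 1.15 0.17 -0.01 0 0 0; 4.5 1.15 0.18 -0.02 0 0 0",
)

```text
t: 16.0
eef_pos: [548.1, 165.8, 123.2]
tcp_rot: [2.144, 0.407, -2.186]
contact_force: [0.0, 0.4, -0.7]
finger_gap: 48.8
```

Call:
play_rows(
  rows="4.5 0 0 0 0 0 0; 4.5 0.2 0.03 0 0 0 0; 4.5 0 0 0 0 0 0; 4.5 0 0 0 0 0 0",
)

```text
t: 16.4
eef_pos: [548.9, 166.1, 123.2]
tcp_rot: [2.146, 0.408, -2.184]
contact_force: [-0.1, -0.7, -1.2]
finger_gap: 48.9
```

```bash
python3 - <<'E'
from plan import *
s=st();print('goal tcp',tool(*G['b'],-1,h=26.1,dx=26.9)[0])
E
```

```text
16.4 [548.9 166.1 123.2] F [-0.1 -0.7 -1.2] gap 48.9 q [ 0.08  0.38 -0.18  1.03  0.15 -1.72]
goal tcp [547.86621434 165.38687595 118.82128783]
```

Call:
play_rows(
  rows="4.5 0.15 0.02 0 0 0 0; 4.5 0 0 0 0 0 0; 4.5 0.15 0.02 0 0 0 0; 4.5 0 0 0 0 0 0; 4.5 0 0 0 0 0 0",
)

```text
t: 16.9
eef_pos: [548.4, 166.1, 119.6]
tcp_rot: [2.145, 0.407, -2.185]
contact_force: [-0.4, -0.7, -0.5]
finger_gap: 48.8
```

Call:
play_rows(
  rows="4.5 0.1 0.015 0 0 0 0; 4.5 0 0 0 0 0 0; 4.5 0 0 0 0 0 0",
)

```text
t: 17.2
eef_pos: [548.4, 166.1, 118.6]
tcp_rot: [2.145, 0.407, -2.185]
contact_force: [0.0, 0.0, -0.5]
finger_gap: 48.7
```

Call:
play_rows(
  rows="4.5 0.07 0.01 0 0 0 0; 4.5 0 0 0 0 0 0; 4.5 0 0 0 0 0 0",
)

```text
t: 17.5
eef_pos: [548.4, 166.1, 117.9]
tcp_rot: [2.145, 0.407, -2.185]
contact_force: [0.9, 0.4, -1.2]
finger_gap: 49.2
```

Call:
play_rows(
  rows="4.5 0.07 0.02 0 0 0 0; 4.5 0 0 0 0 0 0; 4.5 0 0 0 0 0 0",
)

```text
t: 17.8
eef_pos: [548.5, 166.0, 117.2]
tcp_rot: [2.145, 0.407, -2.185]
contact_force: [0.9, -0.6, -0.8]
finger_gap: 48.4
```

Call:
play_rows(
  rows="4.5 0.07 0.02 0 0 0 0; 4.5 0 0 0 0 0 0; 4.5 0 0 0 0 0 0",
)

```text
t: 18.1
eef_pos: [548.5, 166.0, 116.9]
tcp_rot: [2.146, 0.408, -2.185]
contact_force: [-0.1, -0.4, 3.5]
finger_gap: 48.6
```

Contact; press slightly more, release, retreat.

Call:
play_rows(
  rows="4.5 0.05 0.01 0 0 0 0; 4.5 0 0 0 0 0 0",
)

```text
t: 18.3
eef_pos: [548.6, 165.9, 116.9]
tcp_rot: [2.146, 0.408, -2.184]
contact_force: [-2.4, -1.0, 6.6]
finger_gap: 48.6
```

Call:
play_rows(
  rows="5.6 0 0 0 0 0 0; 6.2 0 0 0 0 0 0; 7 0 0 0 0 0 0; 7.8 0 0 0 0 0 0; 8 0 0 0 0 0 0",
)

```text
t: 18.8
eef_pos: [548.5, 165.9, 115.8]
tcp_rot: [2.145, 0.407, -2.185]
contact_force: [0.7, 0.4, -0.1]
finger_gap: 80.0
```

Call:
play_rows(
  rows="8 -2 -0.3 0 0 0 0; 8 -3 -0.45 0 0 0 0; 8.5 -3 -0.45 0 0 0 0; 8.5 -3 -0.45 0 0 0 0; 8.5 -3 -0.45 0 0 0 0",
)

```text
t: 19.3
eef_pos: [548.6, 165.7, 258.7]
tcp_rot: [2.145, 0.407, -2.185]
contact_force: [-0.5, 0.0, -0.1]
finger_gap: 85.0
```

Call:
play_rows(
  rows="8.5 0 3.5 0 0 0 0; 8.5 0 4.5 0 0 0 0; 8.5 0 4.5 0 0 0 0; 8.5 0 4.5 0 0 0 0; 8.5 0 3 0 0 0 0",
)

```text
t: 19.8
eef_pos: [593.2, -29.8, 226.8]
tcp_rot: [2.146, 0.405, -2.186]
contact_force: [0.1, 0.3, 0.1]
finger_gap: 85.0
```

```bash
python3 - <<'E'
from plan import *
from ov import overlay
st();g=G['b'];gm=[(g[0],g[1].as_matrix())]
snap('top','f1');snap('side','f1s')
a=overlay(cv2.imread('pics/f1.png'),'top',(230,170,310,230),5,gm);b=overlay(cv2.imread('pics/f1s.png'),'side',(275,180,355,275),5,[])
a2=overlay(cv2.imread('pics/f1.png'),'top',(230,175,310,230),5,[])
o=np.zeros((580,800,3),np.uint8);o[:300,:400]=a;o[302:577,:400]=a2;o[:475,400:]=b;cv2.imwrite('pics/f1m.png',o)
E
```

```text
19.8 [593.2 -29.8 226.8] F [0.1 0.3 0.1] gap 85.0 q [-0.25  0.4   0.11  1.35  0.13 -2.05]
```

View pics/f1m.png

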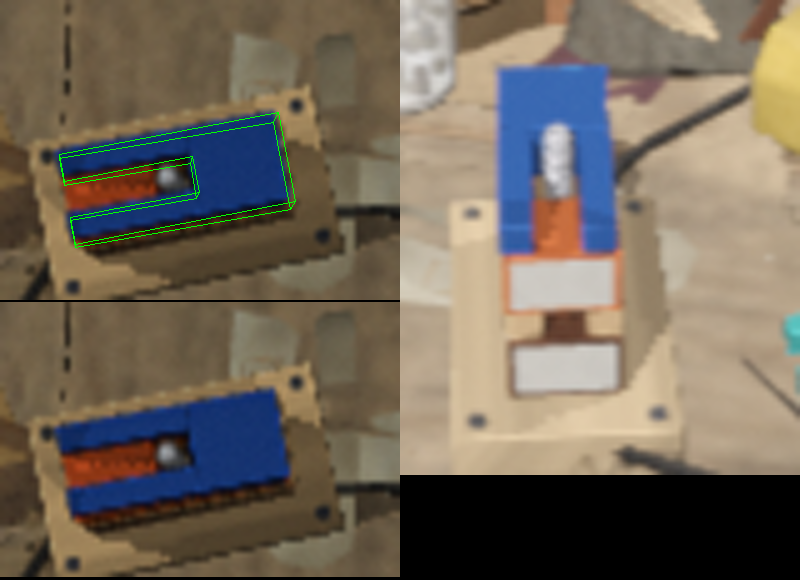

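```bash
python3 - <<'E'
from plan import *
st();print(robot.close_job())
E
```

```text
19.9 [593.4 -31.  226.1] F [-0.   0.5 -0. ] gap 85.0 q [-0.25  0.4   0.11  1.35  0.13 -2.05]
the job is handed in; nothing more can be done
None
```

The pile is finished and handed in at about 20 s. The orange shim lies flat on the stud with its thick end at +y. The blue shim lies on orange's slope with its thick end at -y.

**Orange check:** after placing, an image fit using both cameras gave its yaw as 1.787 rad against a target of 1.795. Its position came out about 3 mm from target (+2.5 mm in x, +1.4 mm in y). The two single-camera fits gave meaningless heights, so I relied on the combined fit and on how the picture looked.

**Blue check:** in the final pictures the stud sits inside the slot, clear of its end. The sides line up with the orange shim as far as I can tell. Blue looks about 1–2 mm toward +y compared with the model overlay, part of which matches a small camera bias I saw throughout. I judged its top level from the pictures and did not measure it.

**Forces and clearance:** contact forces at the ends of moves stayed below about 10 N. The gripper was open and touching nothing at hand-in. My moves kept clear of the jar, tape measure, sanding block and screw tub, but I did not re-measure their positions at the end.

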